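Hold the jar sealer down on the jam jar

ROBOT

A 6-joint arm with a two-finger parallel gripper is mounted at the origin on a cart in front of the work surface, level with it; the furniture and walls round the work are solid. World frame = base frame: x ahead of the robot, y to its left, z up, the work surface at z = 0. Lengths are in mm, angles in degrees, forces in N, time in s.
With the tool pointing down it reaches from about 300 to 875 mm from the base axis. Payload 6.4 kg.
Tool frame: the origin (TCP) lies at the very end of the fingers, on their centre line; the grasp point (between the pads) lies 19 mm behind it; z points along the fingers, y is the line along which they close (so a half turn about z gives the same grasp; the last joint's range is limited). The gripper opens to 85 mm and grips with 20 to 120 N. Pads are 22 mm wide; open, the fingers measure 114 mm over their backs; the gripper's body (76 mm by 85 mm) begins 54 mm behind the grasp point. The pads swing forward as they close: fully open they stand 13 mm farther back than shut.
Start: joints at [56.075, 10.359, 92.074, -0, 77.567, -11.82], TCP at [216.363, 532.755, 231.288] pointing down, gripper open.
Joint ranges: [-171.53, 171.53], [-51.25, 118.39], [17.06, 147.69], [-65.23, 245.23], [0, 150.52], [-178.68, 178.68]. Speed limits (degrees/s): [147.25, 147.25, 172.46, 180, 180, 180].

INTERFACE

Orientations are given as a 3x3 rotation matrix whose columns are the frame's x, y, z axes.
In Python, from bench import robot gives the robot as it stands.
- The arm moves only by the shell command python3 -m handwheel 'ROWS' [FORCE]. ROWS is JSON, one flat list of numbers, 5 for each row, row after row: the shift along the tool's x, y, z in mm, then the turn about the tool's z in rad, then the opening, from 0 (shut) to 1 (fully open). A call has 1 to 8 rows; each row is the pose to reach, as a shift and turn from the pose commanded when the call began, along the tool's axes at that moment; what a row does not reach only later rows make up. A row lasts 1/8 s, in which the tool goes at most 62.5 mm and 10.7 degrees, less where a joint would pass 70% of its speed; a pose out of reach is approached as far as the arm can. A call with a gripper value outside its range is refused whole. The fingers move at their own pace and stop on an object; FORCE is the grip in N (left out, the last holds). Time passes only in rows, so rows that repeat a pose let the fingers close. It gives the time, the measured TCP pose, the force, the opening and the grip force at its end, in the units of the state.
- robot.read_state(): the state, without advancing time (a new reading comes with each control period).
- robot.read_camera(name): name is "scene" or "side" or "wrist"; returns a dict with "pixels" (420x560x3 uint8, red, green, blue), "depth" (420x560 float32, mm along the optical axis (not along the pixel's ray), 0 where there is no reading), "fx", "fy", "cx", "cy" (pixels), "R" (3x3) and "t" (3): a world point X has camera coordinates R X + t. Camera axes: x right, y down, z forward; pixel columns grow to the right and rows downward; lengths in mm; the calibration is good to about 2 mm. The wrist camera is an equidistant fisheye: a pixel r from the principal point sees the ray r / f radians off the axis. A picture is of the moment at which its call begins.
- robot.close_job(): hands the job in; it is judged then, once.
The state is a dict: "t": time; "qpos": joint angles; "qvel": joint speeds; "effort": joint torques, N m; "ee_pos": TCP position; "ee_rot": TCP orientation; "force": force on the tool from outside, world axes, zero at the start; "torque": the same for the moment, N m; "width": finger opening in mm; "grasp_force": force on a finger pad.
Only numpy, scipy, OpenCV 4.12 (cv2) and the standard library are available. Lean on these libraries where they do the work, as an engineer would, in place of code of your own. Each camera call takes 0.05 s, during which the arm holds its last target. There are 200 camera calls.

TASK

Stand the red-lidded jam jar in the open mouth of the jar sealer's track and slide it back under the overhanging head until it rests against the stop. Then press the black knob straight down with the gripper until the yellow ring on its rod is half sunk in the collar (about 30 mm of travel), so that the red pad bears on the lid, and keep it there: your program finishes while still holding the knob down, not letting go. Keep the jar upright and leave the tumbler, egg cup and matchbox where they stand.

Things in the scene. Friction and masses are not known exactly. Their poses are not given: they have to be found in the camera images.
- jam_jar: The jam jar: glass with a red screw lid, round, 65 mm across, 97 mm high, 0.25 to 0.5 kg, loose, standing on the worktop at the start. Origin at the centre of its underside, z up.
- sealer: The jar sealer, fixed: grey base plate 245 x 130 mm, 8 mm thick, white column at the back, overhanging white head. Origin on the worktop (z = 0) below the plunger's axis; +x points back along the track into the machine, y across, z up. In this frame the plate runs from x = -160 to 85 mm and the column from x = 41 to 85 mm, 64 mm wide.
- head (a point): Middle of the lower front edge of the overhanging head, 24 mm in front of the seat, 128 mm above the worktop. The head is 56 mm wide, 40 mm high. An upright gripper body would strike it while pushing the jar the last part: lean the tool back toward the robot, fingers pointing forward and down, tilted some 25 to 35 degrees, and push low, below the jar's middle.
- stop (a point): Middle of the foot of the front face of the rubber back stop, on the plate, 33.5 mm behind the seat; the stop is 60 mm wide and 30 mm high above the plate. The jar's side rests on it when home.
- seat (a point): Point on the top of the base plate (8 mm above the worktop) on the plunger's axis: the jar's underside is centred within a few mm of this when it rests against the stop. Same axes as the sealer.
- mouth (a point): Point on the top of the base plate on the track's centre line, 115 mm in front of the seat, clear of the head: set the jar down here from above. The two aluminium rails stand 14 mm above the plate, 8 mm thick; inside they are 72 mm apart from 65 mm in front of the seat to the stop, then flare to 91 mm apart here and 109 mm at the front end, 156 mm before the seat. Same axes as the sealer.
- knob_top (a point): Centre of the flat top of the black knob (44 mm across, 20 mm thick) on the plunger rod; it moves straight down: 246 mm above the worktop when up, and lower by the travel when pressed.
- plunger (a joint): Travel of the plunger in m: 0 up, grows as pressed down, stop at 0.045. Springs push it up: 3 N at the top, 150 N/m more, and from 15 mm on (pad on the jar) 1.5 N and 300 N/m on top: about 13 N to hold 30 mm, 22 N at the stop. The yellow ring, 10 mm high, on the steel rod begins to enter the collar on the head at 25 mm and vanishes in it at 35 mm.
- sealing_pad: The red sealing pad under the head, 40 mm across, sprung on the plunger. With the knob up its underside is 120 mm above the worktop, 15 mm above the lid of a jar standing on the plate. The body's origin is not on the pad: it is the sealer's origin, lowered as the pad goes down.
- tumbler: Clear drinking glass, 80 mm across, 91 mm high, loose bystander. Origin at the centre of its underside.
- egg_cup: Turned wooden egg cup, 47 mm across, 58 mm high, loose bystander. Origin at the centre of its underside.
- matchbox: Plain light card matchbox, 36 x 56 x 16 mm, loose bystander. Origin at the centre of its underside.
Things that resemble listed ones, but are neither listed nor needed, are in the scene too. Leave any blue or green look-alike of the jam_jar alone.

How it is judged:
By the outcome, as a careful person would: the job done as asked, in the order asked, and still so for the second after the job is handed in, while the arm keeps its last pose, push and grip.
It also fails if it takes over 58 s, if anything falls off the work surface, if the arm or the gripper's body presses on something with over 40 N, if the wrist force passes 120 N, or if a joint passes its speed limit or range.

## Working session

There is one attempt and no reset: what is moved stays moved. The work goes in short steps, Python scripts to look and compute and a shell command to move; the robot and the scene stay as the last step left them, time stands still between calls to the robot, and variables do not carry over. Pictures are saved under pics/ and viewed, at most 14 in all, crops included, and the job is handed in when it is done.

```bash
ls; mkdir -p pics
cat > h.py <<'E'
import numpy as np, cv2, pickle
from bench import robot
def grab(n,tag):
    c=robot.read_camera(n); pickle.dump(c,open(f'pics/{tag}.pkl','wb'))
    cv2.imwrite(f'pics/{tag}.png',c['pixels'][:,:,::-1]); return c
def load(tag): return pickle.load(open(f'pics/{tag}.pkl','rb'))
def ray(c,u,v,fish=False):
    x=(u-c['cx'])/c['fx'];y=(v-c['cy'])/c['fy']
    if fish:
        r=np.hypot(x,y); d=np.array([x/r*np.sin(r),y/r*np.sin(r),np.cos(r)]) if r>0 else np.array([0,0,1.])
    else: d=np.array([x,y,1.])
    R=np.array(c['R']);t=np.array(c['t']);return -R.T@t, R.T@d
def atz(c,u,v,z,fish=False):
    o,d=ray(c,u,v,fish);return o+d*(z-o[2])/d[2]
def dep(c,u,v):
    o,d=ray(c,u,v);return o+d*float(c['depth'][int(v),int(u)])
def tri(a,b):
    (o1,d1),(o2,d2)=a,b
    A=np.stack([d1,-d2],1);s=np.linalg.lstsq(A,o2-o1,rcond=None)[0]
    p=o1+d1*s[0];q=o2+d2*s[1];return (p+q)/2,np.linalg.norm(p-q)
E
python3 - <<'E'
from h import *
a=grab('scene','s0');b=grab('side','d0')
for c in(a,b): print(c['fx'],np.round(ray(c,c['cx'],c['cy']),2))
s=robot.read_state();print(np.round(s['ee_rot'],3),s['t'],s['width'])
E
```

```text
pics
427.09383792535164 [[-2.8722e+02 -6.6740e+02  8.6010e+02]
 [ 6.8000e-01  4.7000e-01 -5.6000e-01]]
391.51269587965015 [[ 4.3671e+02 -8.7648e+02  6.6623e+02]
 [ 1.1000e-01  8.4000e-01 -5.3000e-01]]
[[-0.927  0.376 -0.001]
 [ 0.376  0.927 -0.001]
 [ 0.    -0.002 -1.   ]] 0.1 85.30982955450563
```

View pics/s0.png

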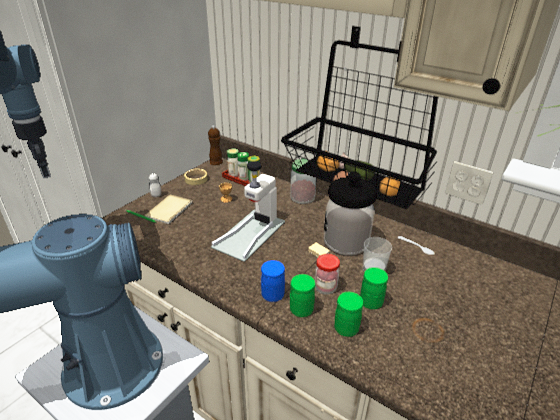

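View pics/d0.png

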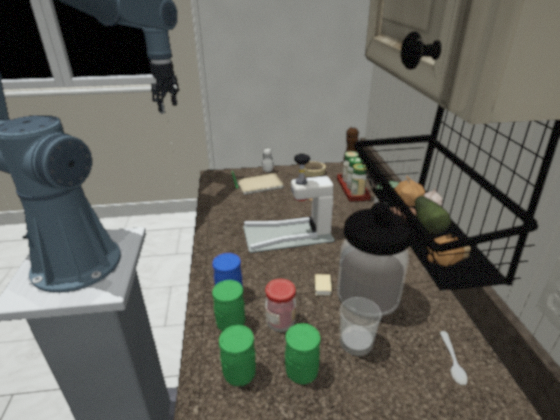

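Candidates for the jam jar: red lid scene (328,262) / side (281,290). Look-alikes: blue scene (273,280), and green (302,295), (348,313) and (374,288). I choose the red-lidded one and will check it in a close crop.

Run:
```python
from h import *
a=load('s0');b=load('d0')
def crop(c,u,v,w,h,k=4): return cv2.resize(c['pixels'][v:v+h,u:u+w,::-1],None,fx=k,fy=k,interpolation=cv2.INTER_CUBIC)
cv2.imwrite('pics/c1.png',np.hstack([crop(a,205,165,90,100),crop(b,240,145,100,100)]))
cv2.imwrite('pics/c2.png',np.hstack([crop(a,290,235,100,100),crop(b,245,265,100,100)]))
```

```text
(no output)
```

View pics/c1.png

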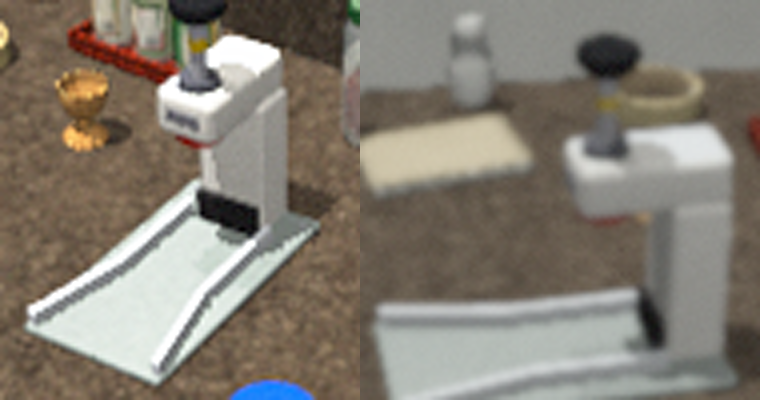

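View pics/c2.png

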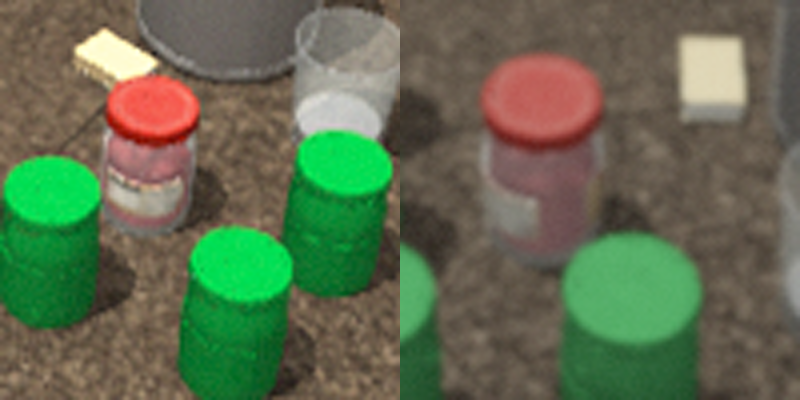

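c1 shows the sealer: plate corners at scene (212,246), (244,261), (285,222). c2 confirms the glass jar with the red lid: lid centre at scene (328,260.5) and side (280.5,289).

Run:
```python
from h import *
a=load('s0');b=load('d0')
print('jar lid',tri(ray(a,328.25,260.5),ray(b,280.5,289.25)))
for n,u,v,z in(('g1',303,282.5,97),('g2',350.25,301,97),('g3',376,276,97),('blue',273,267,97),('tumbler',377,245,91),('egg',225,200,0),('match',319,248,16)):
    print(n,np.round(atz(a,u,v,z),0))
print('FL',tri(ray(a,212,246.25),ray(b,244.25,224.5)),'BR',tri(ray(a,285,221.75),ray(b,334.25,240)))
fl,fr,br=[atz(a,*p,8) for p in((212,246.25),(244.25,260.75),(285,221.75))]
print(np.round([fl,fr,br]),np.linalg.norm(fl-fr),np.linalg.norm(fr-br))
# cloud
for n,c in(('scene',a),('side',b)):
    v,u=np.mgrid[0:420,0:560]; d=c['depth']
    P=np.stack([(u-c['cx'])/c['fx']*d,(v-c['cy'])/c['fy']*d,d],-1)
    W=(P-np.array(c['t']))@np.array(c['R'])
    m=fl*.5+br*.5
    near=(d>0)&(np.hypot(W[...,0]-m[0],W[...,1]-m[1])<140)
    col=c['pixels'].astype(int)
    k=near&(W[...,2]>215)&(W[...,2]<260)
    q=W[k];print(n,'knob',len(q),np.round(q.mean(0),1),q.min(0).round(),q.max(0).round())
    top=k&(W[...,2]>np.percentile(q[:,2],95)-6);q=W[top];print(' top',len(q),q.mean(0).round(1), np.round((q.min(0)+q.max(0))/2,1),'px',u[top].mean(),v[top].mean(),u[top].min(),u[top].max(),v[top].min(),v[top].max())
    k=near&(W[...,2]>162)&(W[...,2]<174);r=cv2.minAreaRect(W[k][:,:2].astype(np.float32));print(' head top',k.sum(),r)
    red=(col[...,0]>150)&(col[...,1]<90)&(col[...,2]<90)&(W[...,2]>85)&(W[...,2]<115)&(d>0)
    red&=(np.hypot(W[...,0]-560,W[...,1])<600);t=W[red];print(' lid',len(t),np.round((t.min(0)+t.max(0))/2),t.min(0).round(),t.max(0).round())
```

```text
jar lid (array([ 513.10756006, -269.31231352,   92.69152561]), np.float64(1.5541835249120608))
g1 [ 398. -261.   97.]
g2 [ 411. -389.   97.]
g3 [ 529. -402.   97.]
blue [ 401. -165.   97.]
tumbler [ 656. -347.   91.]
egg [681. 260.   0.]
match [ 628. -176.   16.]
FL (array([450.94836553, 110.78181945,   5.82316352]), np.float64(4.328548602106055)) BR (array([ 7.02875272e+02,  4.88187960e+00, -6.47263702e-01]), np.float64(4.872047346883294))
[[447. 106.   8.]
 [453. -20.   8.]
 [690.  -5.   8.]] 125.95544081677546 237.58836456516065
scene knob 134 [606.3  56.8 240.2] [589.  38. 216.] [633.  81. 248.]
 top 86 [608.5  59.6 244.4] [611.   59.4 244.2] px 253.5581395348837 164.08139534883722 247 260 161 168
 head top 251 ((640.510986328125, 61.29528045654297), (109.15814971923828, 53.67529296875), 3.7614493370056152)
 lid 75 [ 507. -271.   93.] [ 479. -301.   88.] [ 536. -242.   98.]
side knob 175 [611.7  51.3 239.8] [591.  35. 215.] [634.  79. 247.]
 top 110 [612.2  54.5 244.6] [612.5  57.3 243.6] px 301.8363636363636 156.8 294 310 153 161
 head top 331 ((642.8670654296875, 60.85047149658203), (105.047607421875, 57.654579162597656), 5.351260662078857)
 lid 42 [ 511. -280.   96.] [ 482. -303.   93.] [ 541. -257.   98.]
```

```bash
python3 -m handwheel '[-39,-43,0,0.14,1,-78,-86,0,0.28,1,-117,-129,0,0.42,1,-156,-172,0,0.56,1,-195,-215,0,0.7,1,-234,-258,0,0.84,1,-273,-301,0,0.98,1,-312,-344,0,1.117,1]' 50
cat > rel.py <<'E'
import sys
from h import *
s=robot.read_state();R=np.array(s['ee_rot']);p=np.array(s['ee_pos'])
y=R[:,1];print('t',round(s['t'],2),'pos',p.round(1),'yaw of y',np.degrees(np.arctan2(y[1],y[0])).round(2),'z',R[:,2].round(3),'w',round(s['width'],1),'gf',round(s['grasp_force'],1),'F',np.round(s['force'],1))
for a in sys.argv[1:]:
    g=np.array(eval(a),float);print(a,'shift',(R.T@(g-p)).round(1))
E
python3 rel.py '(511,-272,231)'
```

```text
t: 1.1
ee_pos: [376.1, 94.9, 231.3]
ee_rot: [[-0.064, 0.998, 0.001], [0.998, 0.064, 0.0], [0.0, 0.001, -1.0]]
force: [1.0, 1.2, 0.2]
width: 85.3
grasp_force: 0.0
t 1.1 pos [376.1  94.9 231.3] yaw of y 3.64 z [ 0.001  0.    -1.   ] w 85.3 gf 0.0 F [1.  1.2 0.2]
(511,-272,231) shift [-3.747e+02  1.113e+02  3.000e-01]
```

```bash
python3 -m handwheel '[-50,15,0,0,1,-100,30,0,0,1,-155,46,0,0,1,-210,62,0,0,1,-265,79,0,0,1,-320,95,0,0,1,-375,111,0,0,1,-375,111,0,0,1]' >/dev/null; python3 rel.py
python3 - <<'E'
from h import *
c=grab('wrist','w1');print(c['fx'],c['cx'],c['cy'],np.round(ray(c,c['cx'],c['cy'],True),2))
a=load('s0')
E
```

```text
t 2.1 pos [ 512.2 -273.4  230. ] yaw of y 3.68 z [-0.001  0.    -1.   ] w 85.6 gf 0.0 F [-0.2  0.8 -0.1]
325.19226210127806 275.7949581435964 212.52812678562154 [[ 5.0686e+02 -1.9185e+02  3.7203e+02]
 [ 2.0000e-02 -3.1000e-01 -9.5000e-01]]
```

View pics/w1.png

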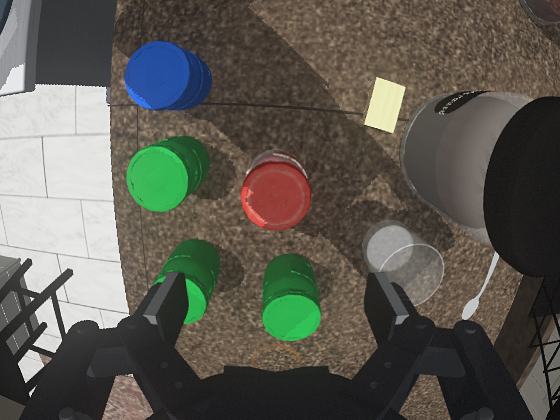

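The wrist view shows the red lid centred at (276,195), with the three green jars, the blue jar, the matchbox (384,104) and the tumbler around it. The fingers are at the bottom.

```bash
python3 - <<'E'
from h import *
c=load('w1');a=load('s0');b=load('d0')
r=ray(c,276,196,True)
print(atz(c,276,196,97,True).round(1),tri(r,ray(a,328.25,260.5)),tri(r,ray(b,280.5,289.25)))
for p in((157,178),(291,316),(186,299),(160,73)): print(p,atz(c,*p,97,True).round())
E
python3 rel.py
```

```text
[ 511.5 -267.9   97. ] (array([ 511.82377739, -269.05499076,   94.31910252]), np.float64(1.0454435474801766)) (array([ 512.21094239, -269.38374855,   91.79015742]), np.float64(1.3229611646089792))
(157, 178) [ 403. -257.   97.]
(291, 316) [ 535. -395.   97.]
(186, 299) [ 426. -383.   97.]
(160, 73) [ 405. -163.   97.]
t 2.15 pos [ 511.8 -271.2  230. ] yaw of y 3.76 z [-0.002  0.002 -1.   ] w 85.6 gf 0.0 F [-0.5  1.4 -0.6]
```

```bash
python3 -m handwheel '[3,0,40,0,1,3,0,80,0,1,3,0,115,0,1,3,0,145,0,1,3,0,170,0,1,3,0,188,0,1,3,0,188,0,0,3,0,188,0,0]' 50 >/dev/null; python3 -m handwheel '[0,0,0,0,0,0,0,0,0,0,0,0,0,0,0,0,0,0,0,0,0,0,0,0,0]'; python3 rel.py
```

```text
t: 3.78
ee_pos: [512.3, -267.1, 43.9]
ee_rot: [[-0.068, 0.998, 0.001], [0.998, 0.068, -0.0], [-0.0, 0.001, -1.0]]
force: [-0.2, 2.2, 4.5]
width: 61.6
grasp_force: 52.3
t 3.77 pos [ 512.3 -267.1   43.9] yaw of y 3.9 z [ 0.001 -0.    -1.   ] w 61.6 gf 52.3 F [-0.2  2.2  4.5]
```

```bash
python3 -m handwheel '[0,0,-25,0,0,0,0,-60,0,0,0,0,-100,0,0,0,0,-120,0,0,0,0,-120,0,0]'; python3 rel.py '(496.3,49.5,160)'
python3 - <<'E'
from h import *
grab('wrist','w2')
E
```

```text
t: 4.4
ee_pos: [512.8, -267.7, 164.6]
ee_rot: [[-0.068, 0.998, 0.003], [0.998, 0.068, -0.002], [-0.002, 0.002, -1.0]]
force: [0.4, -0.4, -3.5]
width: 61.6
grasp_force: 52.1
t 4.4 pos [ 512.8 -267.7  164.6] yaw of y 3.89 z [ 0.003 -0.002 -1.   ] w 61.6 gf 52.1 F [ 0.4 -0.4 -3.5]
(496.3,49.5,160) shift [317.6   5.1   3.8]
```

```bash
python3 -m handwheel '[40,1,0,0,0,85,1,0,0,0,130,2,0,0,0,170,3,0,0,0,200,3,0,0,0,215,3,0,0,0,215,3,0,0,0]' >/dev/null; python3 rel.py '(496.3,49.5,160)'
python3 - <<'E'
from h import *
grab('wrist','w3')
E
```

```text
t 5.33 pos [499.8 -51.7 162.2] yaw of y 3.98 z [-0.002  0.    -1.   ] w 61.5 gf 52.1 F [ 1.  -0.5 -3. ]
(496.3,49.5,160) shift [101.2   3.5   2.3]
```

View pics/w3.png

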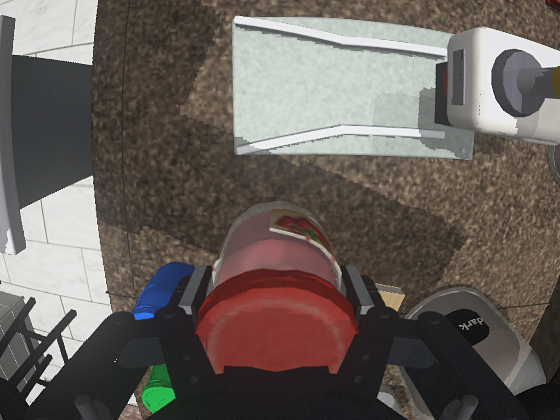

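The wrist view shows the jar upright in the grip, with the sealer's plate corners at (233,16), (235,156) and (472,159) and the rail bends at (340,38) and (342,127).

Run:
```python
from h import *
from scipy.optimize import least_squares
c=load('w3');W={}
obs=[((233,16),8,(-160,65)),((235,156),8,(-160,-65)),((472,159),8,(85,-65)),((340,38),22,(-65,40)),((342,130),22,(-65,-40))]
P=np.array([atz(c,*p,z,True) for p,z,_ in obs]);print(P.round(1))
L=np.array([l for *_,l in obs],float)
def f(q):
    r=np.array([[np.cos(q[2]),-np.sin(q[2])],[np.sin(q[2]),np.cos(q[2])]]);return (L@r.T+q[:2]-P[:,:2]).ravel()
s=least_squares(f,[611,57,.07]);q=s.x;print(q,np.degrees(q[2]),s.fun.reshape(-1,2).round(1))
m=q[:2]-115*np.array([np.cos(q[2]),np.sin(q[2])]);print('mouth',m)
for n,u,v in(('s0',212,246.25),('d0',244.25,224.5)): print(n,tri(ray(c,233,16,True),ray(load(n),u,v)))
print(tri(ray(c,472,159,True),ray(load('s0'),285,221.75)))
```

```text
[[449.2 114.3   8. ]
 [459.  -16.3   8. ]
 [700.1   4.3   8. ]
 [544.   97.3  22. ]
 [552.4  15.8  22. ]]
[6.12659447e+02 6.18599617e+01 7.98385010e-02] 4.574409150127948 [[-1.2 -0.4]
 [-0.6  0.6]
 [ 2.5 -0.4]
 [ 0.6 -0.7]
 [-1.3  1. ]]
mouth [498.02576844  52.68828499]
s0 (array([449.9914717 , 113.13680216,   3.59679833]), np.float64(5.458770381006887))
d0 (array([450.34926291, 114.58738926,   6.1201072 ]), np.float64(2.9237752003857023))
(array([705.52220755,   4.23352658,  -3.17426512]), np.float64(4.154501305815945))
```

```bash
python3 -m handwheel '[40,2,0,0,0,80,4,0,0,0,105,5,0,0,0,105,5,40,0,0,105,5,75,0,0,105,5,95,0,0,105,5,104,0,0,105,5,104,0,0]' ; python3 -m handwheel '[0,0,3,0,0,0,0,5,0,0,0,0,5,0,0]'
python3 - <<'E'
from h import *
a=grab('scene','s1');b=grab('side','d1')
def crop(c,u,v,w,h,k=4): return cv2.resize(c['pixels'][v:v+h,u:u+w,::-1],None,fx=k,fy=k,interpolation=cv2.INTER_CUBIC)
cv2.imwrite('pics/c3.png',np.hstack([crop(a,200,150,100,130),crop(b,235,140,100,130)]))
E
```

```text
t: 6.38
ee_pos: [498.3, 52.1, 59.0]
ee_rot: [[-0.067, 0.998, -0.001], [0.998, 0.067, -0.0], [0.0, -0.001, -1.0]]
force: [-0.6, -0.2, -2.8]
width: 61.4
grasp_force: 52.0
t: 6.75
ee_pos: [498.4, 52.8, 54.6]
ee_rot: [[-0.068, 0.998, 0.001], [0.998, 0.068, -0.0], [-0.0, 0.001, -1.0]]
force: [0.4, -0.2, -4.1]
width: 61.6
grasp_force: 52.1
```

View pics/c3.png

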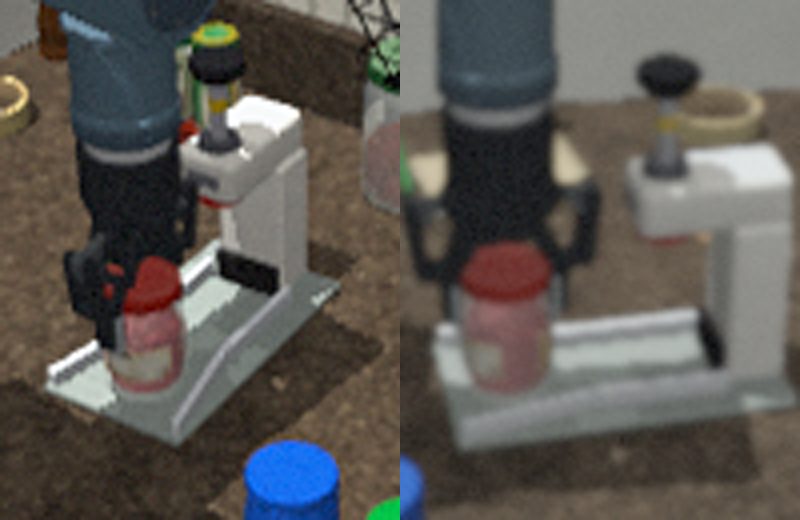

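The crop shows the jar over the mouth between the flared rails, upright. The outer knuckles bulge beyond the fingertips. I'll set it down, release, and measure the gripper's profile.

```bash
python3 -m handwheel '[0,0,1.5,0,0,0,0,3,0,0,0,0,3,0,0]'; python3 rel.py
```

```text
t: 7.22
ee_pos: [498.4, 52.9, 51.8]
ee_rot: [[-0.068, 0.998, 0.0], [0.998, 0.068, -0.0], [-0.0, 0.0, -1.0]]
force: [-2.1, 0.7, 3.2]
width: 61.6
grasp_force: 52.2
t 7.22 pos [498.4  52.9  51.8] yaw of y 3.91 z [ 0. -0. -1.] w 61.6 gf 52.2 F [-2.1  0.7  3.2]
```

```bash
python3 -m handwheel '[0,0,0,0,1,0,0,0,0,1,0,0,0,0,1,0,0,-30,0,1,0,0,-70,0,1,0,-20,-85,0,1,0,-60,-85,0,1,0,-60,-85,0,1]' >/dev/null; python3 rel.py
python3 - <<'E'
from h import *
b=grab('side','d2');a=grab('scene','s2')
s=robot.read_state();R=np.array(s['ee_rot']);p=np.array(s['ee_pos'])
for n,c in(('side',b),('scene',a)):
    v,u=np.mgrid[0:420,0:560]; d=c['depth']
    P=np.stack([(u-c['cx'])/c['fx']*d,(v-c['cy'])/c['fy']*d,d],-1)
    W=(P-np.array(c['t']))@np.array(c['R']); T=(W-p)@R
    k=(d>0)&(np.abs(T[...,0])<50)&(np.abs(T[...,1])<110)&(T[...,2]<5)&(T[...,2]>-200)
    q=T[k]
    print(n,len(q))
    for z in range(-150,5,10):
        e=q[(q[:,2]>z-5)&(q[:,2]<=z+5)]
        if len(e): print(z,len(e),'y',e[:,1].min().round(),e[:,1].max().round(),'x',np.percentile(e[:,0],[5,50,95]).round())
a=load('d2')
cv2.imwrite('pics/c4.png',cv2.resize(a['pixels'][110:250,200:350,::-1],None,fx=4,fy=4,interpolation=cv2.INTER_CUBIC))
E
```

```text
t 8.22 pos [436.   49.  135.8] yaw of y 3.89 z [-0.002  0.    -1.   ] w 85.6 gf 0.0 F [-0.2  0.  -0.1]
side 1958
-150 114 y -39.0 33.0 x [-39. -32. -13.]
-140 112 y -39.0 35.0 x [-38. -33. -14.]
-130 82 y -38.0 35.0 x [-38. -32. -10.]
-120 77 y -69.0 64.0 x [-13.  -9.   7.]
-110 227 y -70.0 67.0 x [-14. -10.   4.]
-100 181 y -71.0 67.0 x [-21. -12.  -4.]
-90 127 y -72.0 69.0 x [-20. -13.  -8.]
-80 155 y -73.0 69.0 x [-19. -11.  11.]
-70 120 y -74.0 71.0 x [-17. -11.   8.]
-60 99 y -75.0 71.0 x [-14. -11.   6.]
-50 35 y -60.0 56.0 x [-13.  -9.  -2.]
-40 31 y -56.0 52.0 x [-13.  -9.   9.]
-30 39 y -57.0 54.0 x [-12.  -9.  -5.]
-20 29 y -58.0 54.0 x [-13.  -8.  -4.]
-10 4 y -51.0 43.0 x [-9. -9. -5.]
scene 1515
-150 88 y -41.0 13.0 x [-36. -21.  16.]
-140 90 y -41.0 21.0 x [-36. -24.  14.]
-130 63 y -40.0 18.0 x [-36. -21.  10.]
-120 56 y -69.0 64.0 x [-11.  -3.   8.]
-110 121 y -72.0 67.0 x [-16.  -8.   8.]
-100 128 y -73.0 68.0 x [-19. -10.   5.]
-90 95 y -74.0 73.0 x [-17. -10.   8.]
-80 115 y -76.0 69.0 x [-16. -10.  10.]
-70 107 y -77.0 72.0 x [-14.  -7.  10.]
-60 55 y -77.0 75.0 x [-12.  -9.   8.]
-50 38 y -59.0 52.0 x [-11.  -5.  10.]
-40 48 y -60.0 51.0 x [-11.  -5.   9.]
-30 43 y -59.0 50.0 x [-10.  -4.   9.]
-20 32 y -58.0 49.0 x [-10.  -5.  10.]
-10 9 y -51.0 46.0 x [-7.  1. 10.]
```

View pics/c4.png

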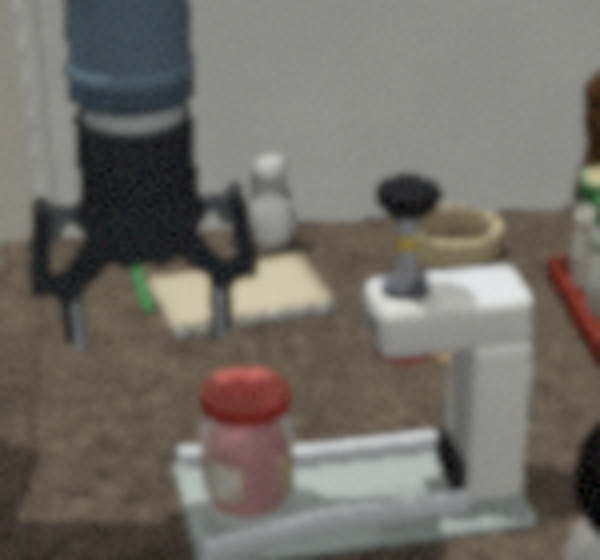

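The crop shows the jar standing upright in the mouth. At full opening the knuckle is widest (±75 mm) about 60 mm above the TCP. With the TCP near z=2 it meets the jar at about z=65 and stays in front of the head, so an upright push works.

```bash
python3 rel.py '(612-236*.997,60-236*.0767,136)' '(612-236*.997,60-236*.0767,2)'
python3 - <<'E'
from h import *
for n in('s2','d2'):
    c=load(n);v,u=np.mgrid[0:420,0:560]; d=c['depth']
    P=np.stack([(u-c['cx'])/c['fx']*d,(v-c['cy'])/c['fy']*d,d],-1);W=(P-np.array(c['t']))@np.array(c['R']);col=c['pixels'].astype(int)
    k=(d>0)&(col[...,0]>1.8*col[...,1])&(W[...,2]>98)&(W[...,2]<112)&(np.hypot(W[...,0]-498,W[...,1]-52)<60)
    q=W[k];print(n,len(q),q.min(0).round(),q.max(0).round(),((q.min(0)+q.max(0))/2).round(1))
E
```

```text
t 8.32 pos [438.9  48.7 136.6] yaw of y 3.88 z [ 0.001 -0.    -1.   ] w 85.2 gf 0.0 F [ 0.8 -0.2 -0.2]
(612-236*.997,60-236*.0767,136) shift [ -2.5 -62.5   0.5]
(612-236*.997,60-236*.0767,2) shift [ -2.5 -62.7 134.5]
s2 214 [467.  17.  98.] [527.  79. 108.] [496.9  47.8 103.1]
d2 205 [471.  14.  98.] [527.  73. 107.] [499.2  43.5 102.6]
```

```bash
python3 -m handwheel '[-2,-32,0,-0.01,1,-2,-62,0,-0.01,1,-2,-62,40,-0.01,1,-2,-62,80,-0.01,1,-2,-62,110,-0.01,1,-2,-62,125,-0.01,1,-2,-62,132,-0.01,1,-2,-62,132,-0.01,1]' ; python3 rel.py
```

```text
t: 9.32
ee_pos: [377.1, 42.5, 4.2]
ee_rot: [[-0.078, 0.997, -0.0], [0.997, 0.078, 0.0], [0.0, -0.0, -1.0]]
force: [-0.7, -0.9, 1.0]
width: 84.9
grasp_force: 0.0
t 9.32 pos [377.1  42.5   4.2] yaw of y 4.47 z [-0.  0. -1.] w 84.9 gf 0.0 F [-0.7 -0.9  1. ]
```

```bash
python3 -m handwheel '[0,8,0,0,1,0,16,0,0,1,0,24,0,0,1,0,31,0,0,1,0,38,0,0,1,0,45,0,0,1,0,52,0,0,1,0,58,0,0,1]'
python3 - <<'E'
from h import *
a=grab('scene','s3');b=grab('side','d3')
def crop(c,u,v,w,h,k=4): return cv2.resize(c['pixels'][v:v+h,u:u+w,::-1],None,fx=k,fy=k,interpolation=cv2.INTER_CUBIC)
cv2.imwrite('pics/c5.png',np.hstack([crop(a,200,150,100,130),crop(b,235,140,100,130)]))
E
```

```text
t: 10.32
ee_pos: [434.9, 47.1, 4.3]
ee_rot: [[-0.078, 0.997, 0.0], [0.997, 0.078, 0.0], [0.0, 0.0, -1.0]]
force: [-2.6, -0.3, 1.5]
width: 85.5
grasp_force: 1.3
```

View pics/c5.png

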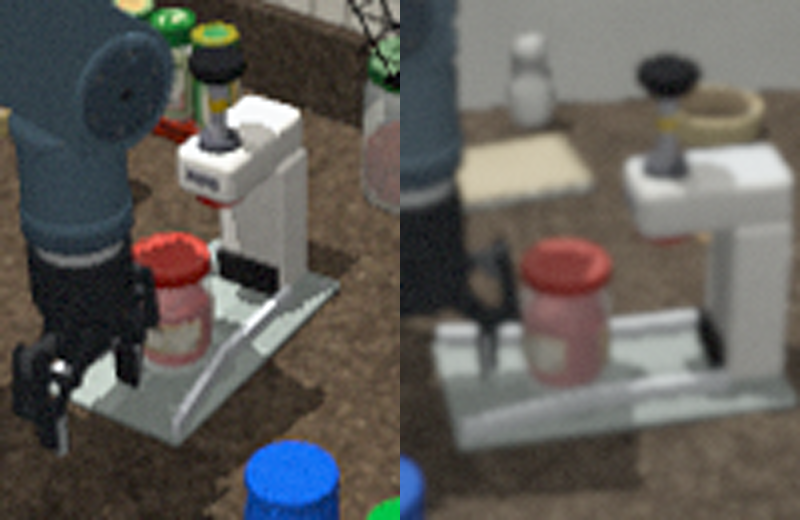

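The jar slides upright ahead of the knuckle, between the rails. I'll keep pushing.

```bash
python3 -m handwheel '[0,8,0,0,1,0,16,0,0,1,0,24,0,0,1,0,32,0,0,1,0,39,0,0,1,0,46,0,0,1,0,52,0,0,1,0,57,0,0,1]'; python3 -m handwheel '[0,2,0,0,1,0,4,0,0,1,0,6,0,0,1,0,8,0,0,1]'
```

```text
t: 11.42
ee_pos: [491.6, 51.6, 4.2]
ee_rot: [[-0.078, 0.997, -0.0], [0.997, 0.078, 0.0], [0.0, -0.0, -1.0]]
force: [-2.6, -1.0, 1.5]
width: 85.5
grasp_force: 0.6
t: 11.92
ee_pos: [499.3, 52.1, 4.3]
ee_rot: [[-0.078, 0.997, -0.0], [0.997, 0.078, 0.0], [0.0, -0.0, -1.0]]
force: [-2.0, -0.2, 0.4]
width: 85.9
grasp_force: 0.6
```

```bash
for i in 1; do python3 -m handwheel '[0,1.5,0,0,1,0,3,0,0,1,0,4,0,0,1]' | grep -E 'pos|force'; done
```

```text
ee_pos: [503.3, 52.5, 4.3]
force: [-2.8, -0.5, 0.5]
grasp_force: 0.6
```

```bash
python3 -m handwheel '[0,1,0,0,1,0,2,0,0,1]' | grep -E 'pos|force'
```

```text
ee_pos: [505.3, 52.6, 4.3]
force: [-1.4, 0.3, 0.3]
grasp_force: 0.6
```

```bash
python3 -m handwheel '[0,1,0,0,1,0,2,0,0,1]' | grep -E 'pos|force'
```

```text
ee_pos: [507.3, 52.8, 4.3]
force: [-2.4, -0.2, 0.2]
grasp_force: 0.6
```

```bash
python3 -m handwheel '[0,1,0,0,1,0,2,0,0,1]' | grep -E 'pos|^force'
```

```text
ee_pos: [509.3, 52.9, 4.3]
force: [-1.7, -0.1, 0.0]
```

```bash
python3 -m handwheel '[0,1,0,0,1,0,1.5,0,0,1]' | grep -E 'pos|^force'
python3 - <<'E'
from h import *
a=grab('scene','s4');b=grab('side','d4')
def crop(c,u,v,w,h,k=4): return cv2.resize(c['pixels'][v:v+h,u:u+w,::-1],None,fx=k,fy=k,interpolation=cv2.INTER_CUBIC)
cv2.imwrite('pics/c6.png',np.hstack([crop(a,200,150,100,130),crop(b,235,140,100,130)]))
E
```

```text
ee_pos: [510.0, 53.0, 4.2]
force: [-6.4, 0.0, 3.2]
```

View pics/c6.png

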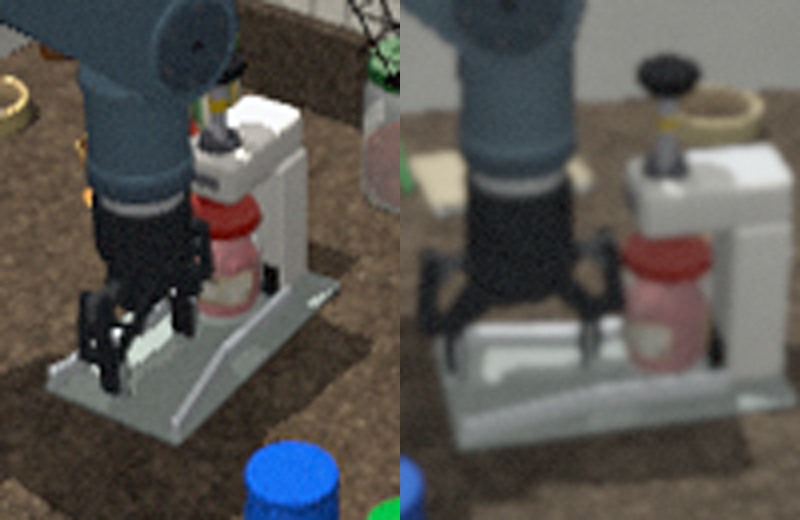

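The jar is upright under the head and close to the black stop, and the force has jumped. One more small push will confirm contact.

```bash
python3 -m handwheel '[0,0.7,0,0,1,0,0.7,0,0,1]' | grep -E 'pos|^force'; python3 rel.py
```

```text
ee_pos: [510.0, 53.1, 3.9]
force: [-7.9, -1.6, 1.9]
t 13.65 pos [510.   53.1   3.9] yaw of y 4.47 z [-0.003  0.    -1.   ] w 85.3 gf 2.1 F [-7.9 -1.6  1.9]
```

```bash
python3 -m handwheel '[0,-10,0,0,1,0,-35,0,0,1,0,-45,-40,0,1,0,-45,-90,0,0.5,0,-45,-140,0,0,0,-45,-190,0,0,0,-45,-240,0,0,0,-45,-272,0,0]' | grep pos; python3 rel.py '(612,60,276)'
python3 - <<'E'
from h import *
print(tri(ray(load('s0'),253.7,164.3),ray(load('d0'),302,157)))
b=grab('side','d5');a=grab('scene','s5')
for n in('s5','d5'):
    c=load(n);v,u=np.mgrid[0:420,0:560]; d=c['depth']
    P=np.stack([(u-c['cx'])/c['fx']*d,(v-c['cy'])/c['fy']*d,d],-1);W=(P-np.array(c['t']))@np.array(c['R']);col=c['pixels'].astype(int)
    k=(d>0)&(col[...,0]>1.8*col[...,1])&(col[...,0]>80)&(W[...,2]>88)&(W[...,2]<110)&(np.hypot(W[...,0]-611,W[...,1]-58)<60)
    q=W[k];print(n,len(q),q.min(0).round(),q.max(0).round())
E
```

```text
ee_pos: [467.4, 49.5, 279.3]
t 14.65 pos [467.4  49.5 279.3] yaw of y 4.47 z [ 0.005 -0.001 -1.   ] w 0.3 gf 0.0 F [ 0.4 -0.6 -0.3]
(612,60,276) shift [ -0.8 145.    4. ]
(array([614.4533574 ,  63.93169219, 239.67667548]), np.float64(0.030319670142709348))
s5 167 [581.  32.  89.] [639.  92. 108.]
d5 184 [585.  26.  94.] [641.  74. 107.]
```

```bash
python3 -m handwheel '[0,40,0,0,0,0,80,0,0,0,0,115,0,0,0,0,146,0,0,0,0,146,12,0,0,0,146,22,0,0,0,146,26,0,0,0,146,26,0,0]' | grep -E 'pos|^force'; python3 rel.py
python3 - <<'E'
from h import *
a=grab('scene','s6');b=grab('side','d6');
def crop(c,u,v,w,h,k=4): return cv2.resize(c['pixels'][v:v+h,u:u+w,::-1],None,fx=k,fy=k,interpolation=cv2.INTER_CUBIC)
cv2.imwrite('pics/c7.png',np.hstack([crop(a,200,130,100,130),crop(b,255,120,100,130)]))
E
```

```text
ee_pos: [611.4, 61.0, 250.0]
force: [-0.2, -0.3, 0.2]
t 15.75 pos [611.4  61.  250. ] yaw of y 4.47 z [-0.001  0.    -1.   ] w 0.3 gf 0.0 F [-0.2 -0.3  0.2]
```

View pics/c7.png

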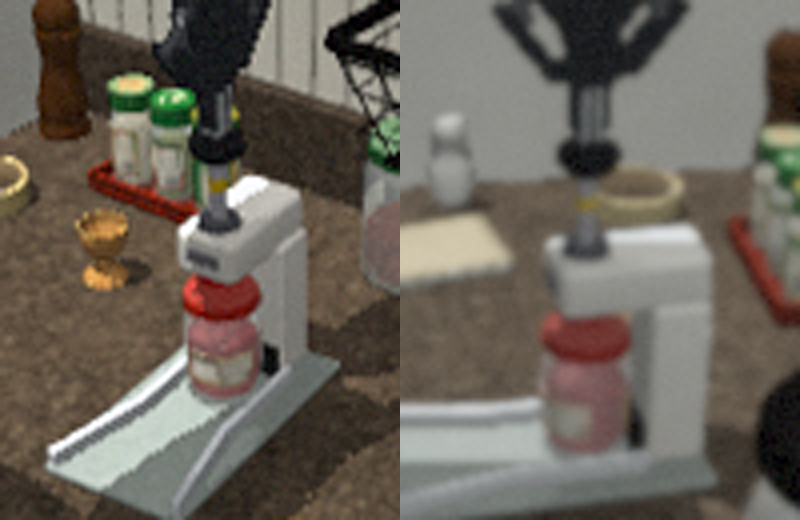

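The fingertips are centred over the knob in both views, with the jar under the head against the stop. Next I feel for the knob's top.

```bash
python3 -m handwheel '[0,0,1,0,0,0,0,2,0,0,0,0,2,0,0]' | grep -E 'pos|^force'; python3 -m handwheel '[0,0,1,0,0,0,0,2,0,0,0,0,2,0,0]' | grep -E 'pos|^force';  python3 -m handwheel '[0,0,1,0,0,0,0,2,0,0,0,0,2,0,0]' | grep -E 'pos|^force'
```

```text
ee_pos: [612.1, 60.9, 248.3]
force: [0.0, 0.1, -0.1]
ee_pos: [612.2, 61.0, 246.2]
force: [0.2, -0.1, 0.4]
ee_pos: [612.2, 61.0, 244.4]
force: [-0.6, -0.1, 1.5]
```

```bash
python3 -m handwheel '[0,0,4,0,0,0,0,9,0,0,0,0,14,0,0,0,0,19,0,0,0,0,23,0,0,0,0,26,0,0,0,0,28.5,0,0,0,0,28.5,0,0]' | grep -E 'pos|^force'; python3 -m handwheel '[0,0,0,0,0,0,0,0,0,0,0,0,0,0,0,0,0,0,0,0]' | grep -E 'pos|^force'
python3 - <<'E'
from h import *
a=grab('scene','s7');b=grab('side','d7');
def crop(c,u,v,w,h,k=8): return cv2.resize(c['pixels'][v:v+h,u:u+w,::-1],None,fx=k,fy=k,interpolation=cv2.INTER_CUBIC)
cv2.imwrite('pics/c8.png',np.hstack([crop(a,232,155,50,75),crop(b,275,145,50,75)]))
E
```

```text
ee_pos: [612.4, 60.9, 217.2]
force: [-4.1, 0.1, 12.7]
ee_pos: [612.5, 61.0, 217.4]
force: [-3.8, 0.1, 11.9]
```

View pics/c8.png

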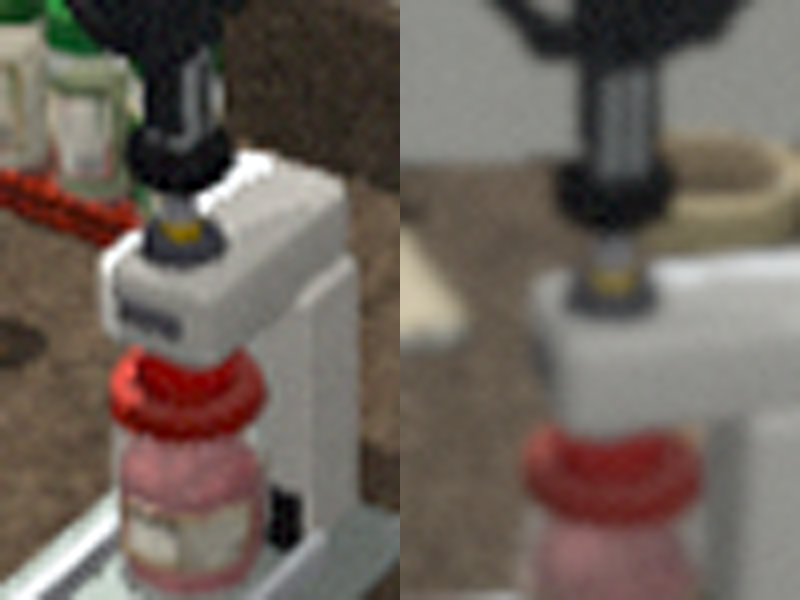

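The pad bears on the lid and the ring is a little under half sunk, so I'll go down 2 mm more.

```bash
python3 -m handwheel '[0,0,1,0,0,0,0,2,0,0,0,0,2,0,0,0,0,2,0,0,0,0,2,0,0,0,0,2,0,0,0,0,2,0,0,0,0,2,0,0]' | grep -E 'pos|^force'; python3 rel.py
python3 - <<'E'
from h import *
a=grab('scene','s8');b=grab('side','d8');
for n in('s0','s7','s8','d0','d7','d8'):
    c=load(n)['pixels'].astype(int);sl=(slice(160,200),slice(240,270)) if n[0]=='s' else (slice(155,190),slice(290,315))
    q=c[sl];k=(q[...,0]>1.5*q[...,2])&(q[...,1]>1.25*q[...,2])&(q[...,0]>100)&(q[...,0]<1.8*q[...,1]);v,u=np.nonzero(k);print(n,k.sum(),v.min()+sl[0].start if len(v) else '',v.max()+sl[0].start if len(v) else '')
E
```

```text
ee_pos: [612.5, 60.9, 215.6]
force: [-4.8, -0.3, 13.2]
t 19.57 pos [612.5  60.9 215.6] yaw of y 4.47 z [ 0.001 -0.    -1.   ] w 0.2 gf 6.4 F [-4.8 -0.3 13.2]
s0 52 160 199
s7 25 179 198
s8 28 179 198
d0 19 169 172
d7 8 179 180
d8 3 180 180
```

```bash
python3 -c "
from bench import robot
print(robot.close_job())"
```

```text
the job is handed in; nothing more can be done
None
```

The jam jar is upright against the stop, and I handed the job in with the gripper still holding the knob down: about 30 mm of travel, 13 N, at 19.6 s. I kept clear of the tumbler, egg cup and matchbox but did not re-measure them at the end.

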